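# Turn the compressor over by hand and park it just past compression

### The arm

A 7-joint arm with a two-finger parallel gripper is mounted at the origin on the work surface. World frame = base frame: x ahead of the robot, y to its left, z up, the work surface at z = 0. Lengths are in mm, angles in rad, forces in N, time in s.
With the tool pointing down it reaches from about 350 to 900 mm from the base axis. Payload 8.1 kg.
Tool frame: the origin (TCP) lies at the very end of the fingers, on their centre line; the grasp point (between the pads) lies r.grip_depth behind it (r.grip_depth is the distance from the TCP to the grasp point, in mm); z points along the fingers, y is the line along which they close (so a half turn about z gives the same grasp; the last joint's range is limited). The gripper opens to 85 mm and grips with 20 to 120 N. Pads are 22 mm wide; open, the fingers measure 114 mm over their backs; the gripper's body (76 mm by 85 mm) begins 54 mm behind the grasp point. The pads swing forward as they close: fully open they stand 13 mm farther back than shut.
Start: joints at [-1.338, 0.434, 0.025, 1.573, -0.012, 1.134, -0.075], TCP at [205.981, 590.097, 195.823] pointing down, gripper open.
Joint ranges: [-2.62, 2.62], [-0.44, 2.09], [-1.27, 1.32], [0.08, 2.57], [-1.32, 4.46], [0.12, 2], [-2.74, 2.74]. Speed limits (rad/s): [2.22, 2.22, 3.01, 3.01, 3.14, 3.14, 3.14].

### API

Orientations are given as a rotation vector (axis times angle).
In Python, from plant import r, hand, imaging, job, status gives the robot as it stands. Calls block until the motion is done:
- r.movep(position, orientation): joint-space move of the TCP to a pose.
- r.move_linear(position, orientation=None, max_speed=150, stop_force=None): straight line of the TCP; orientation=None keeps the orientation; max_speed is the mean speed in mm/s. With stop_force (N) it stops when the force on the tool has changed by that much, and returns True; else False.
- r.move_j(angles): joint-space move.
- hand.grip(opening, f_grip=None): finger opening in mm; f_grip is the grip in N (None keeps the last); returns when the fingers have stopped.
- r.pause(seconds).
- r.solve_ik(position, orientation): joint angles nearest the present ones, or None.
- imaging.camera(name): name is "scene" or "top" or "wrist"; returns a dict with "frame" (400x640x3 uint8, red, green, blue), "range_z" (400x640 float32, mm along the optical axis (not along the pixel's ray), 0 where there is no reading), "K" (3x3 intrinsics, pixels), "rvec" (rotation vector, rad) and "tvec" (3), from world to camera coordinates, as OpenCV has them. Camera axes: x right, y down, z forward; pixel columns grow to the right and rows downward; lengths in mm; the calibration is good to about 2 mm. The wrist camera is an equidistant fisheye: a pixel r from the principal point sees the ray r / f radians off the axis. A picture is of the moment at which its call begins.
A pose or a line that the arm cannot do raises r.Unreachable and nothing moves.
- job.hand_in(): hands the job in; it is judged then, once.
Readings, each from a call of its own:
- status.current_t(): time.
- status.current_q(): joint angles.
- status.current_joint_vel(): joint speeds.
- status.current_effort(): joint torques, N m.
- status.current_ee_pos(): TCP position.
- status.current_orientation(): TCP orientation.
- status.current_contact_force(): force on the tool from outside, world axes, zero at the start.
- status.current_torque(): the same for the moment, N m.
- status.current_gripper_width(): finger opening in mm.
- status.current_finger_force(): force on a finger pad.
Only numpy, scipy, OpenCV 4.12 (cv2) and the standard library are available. Lean on these libraries where they do the work, as an engineer would, in place of code of your own. Each camera call takes 0.05 s, during which the arm holds its last target. There are 200 camera calls.

### The job

The shop's air compressor stalls when it has to start against compression, so park it for an easy start. First push the toggle of its pressure switch right over to OFF (away from you) without forcing it; then turn the pump's flywheel slowly by hand in its running direction (top of the rim away from you) until you feel compression build up, ease it over the top and stop just past it, at most a twelfth of a turn after the resistance lets go, and take your hand away. Do not wind the wheel round the wrong way or let it spin, and leave the oil bottle, spanner and sanding block alone.

Things in the scene. Friction and masses are not known exactly. Their poses are not given: they have to be found in the camera images.
- axle (a point): Fixed point: centre of the pump's grey cast flywheel, on its shaft axis, 150 mm above the bench. Its y runs along the shaft from wheel to pump, x level in the wheel's plane, away from the robot, z up. Wheel: 230 mm across, rim 24 mm wide (12 each side of here), 20 deep (inner radius 95); five spokes 26 wide, 11 thick. It starts 0.3 to 1.75 rad short of compression; no mark shows the angle.
- rim_top (a point): Fixed point: the top of the flywheel's rim, 115 mm above the axle point; same axes. Running direction: the top of the rim moves along +x, away from the robot. The rim can be pinched across its width from above anywhere along its top. To the +y side of it stand the shaft nose (from 64 mm, radius 34) and the finned cylinder (from 120 mm, 300 mm tall). The motor stands beyond; its belt is off.
- pump: The compressor set bolted to the bench; origin under the middle of the flywheel, axes as the axle point. How the wheel feels at the rim: about 3 N of drag when free; then over some 0.85 rad compression builds to 10 to 20 N and fades to nothing at the top; past it the wheel nudges on a little and is free again. Let go on the way up, it rolls back to where compression began; elsewhere it stays.
- switch (a joint): Angle of the pressure switch toggle, rad: 0 = AUTO, leaning 0.5 rad towards the robot (-x of the pump); 1.0 = OFF, leaning 0.5 rad away, at its end stop. It turns about the pump's y axis, is stiff (about 4 to 5 N at its tip) and stays where it is left. Over 60 N on it would break it.
- toggle_tip (a point): Middle of the toggle's black cross-bar (14 mm thick, 26 mm wide along the pump's y) at its free end, 50 mm from its pivot; about 163 mm above the bench. The toggle stands on the grey pressure switch box (78 x 62 mm, top 107 mm above the bench), which stands on a pipe 10 mm to -x and 175 mm to -y of the flywheel's centre, on the side away from the pump.
- oil_bottle: Bystander: grey plastic oil bottle, 60 mm across, 170 mm tall, standing on the bench beside the pressure switch; origin at the middle of its base.
- spanner: Bystander: steel spanner, 200 mm long, 8 mm thick, lying on the bench in front of the pump's crankcase; origin under its middle.
- sanding_block: Bystander: wooden sanding block with a cork sole, 110 x 62 x 30 mm, lying on the bench beyond the flywheel; origin under its middle.

How it is judged:
By the outcome, as a careful person would: the job done as asked, in the order asked, and still so for the second after the job is handed in, with the robot touching nothing.
It also fails if it takes over 72 s, if anything falls off the work surface, if the arm or the gripper's body presses on something with over 40 N, if the wrist force passes 120 N, or if a joint passes its speed limit or range.

## Working session

There is one attempt and no reset: what is moved stays moved. The work goes in short steps, each a Python script; the robot and the scene stay as the last script left them, time stands still between calls to the robot, and variables do not carry over. Pictures are saved under pics/ and viewed, at most 10 in all, crops included, and the job is handed in when it is done.

```bash
ls; mkdir -p pics; python3 - <<'E'
from plant import r, hand, imaging, job, status
import cv2, numpy as np
ims=[]
for n in ("scene","top"):
    d=imaging.camera(n); np.savez(n+".npz",**d)
    cv2.imwrite(f"pics/{n}1.png",d["frame"][:,:,::-1])
    R=cv2.Rodrigues(d["rvec"])[0]; print(n,d["K"].round(1).tolist(),(-R.T@d["tvec"]).round(0),R[2].round(2),(d["range_z"]>0).mean())
print(status.current_t(),status.current_orientation(),r.grip_depth,status.current_contact_force())
E
```

```text
pics
scene [[364.0, 0.0, 321.1], [0.0, 364.0, 202.0], [0.0, 0.0, 1.0]] [1125.  -32.  664.] [-0.75  0.03 -0.66] 0.99606640625
top [[440.6, 0.0, 320.4], [0.0, 440.6, 199.7], [0.0, 0.0, 1.0]] [ 327.  -14. 1162.] [ 0.23  0.02 -0.97] 0.99603515625
0.1 [-5.25031522e-01 -3.09727134e+00  2.19971806e-03] 18.700000000000003 [-0.55584337 -0.77606591  0.78751959]
```

View pics/scene1.png

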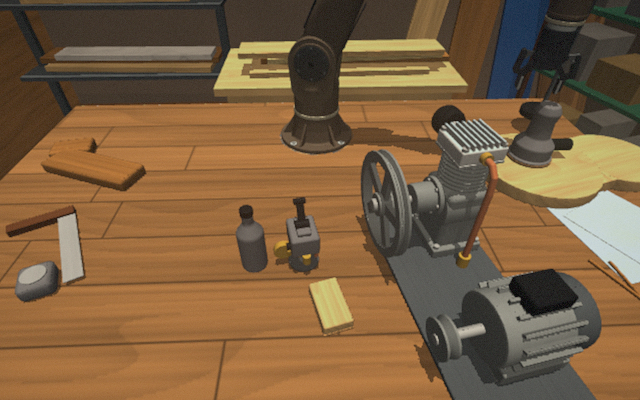

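View pics/top1.png

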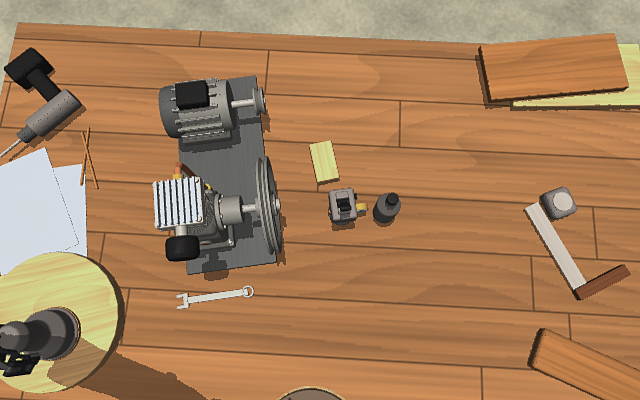

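The scene view shows the flywheel at about (387,203), the switch box with its toggle at (302,230), the bottle at (252,240) and the block at (331,305). The top view shows the wheel edge-on at (268,210), the switch at (343,205) and the bottle at (387,208). I'll turn the depth into points next.

```bash
cat > h.py <<'E'
import numpy as np, cv2
def cloud(d):
    R=cv2.Rodrigues(d["rvec"])[0]; z=d["range_z"]; v,u=np.mgrid[:400,:640]
    K=d["K"]; p=np.stack([(u-K[0,2])/K[0,0]*z,(v-K[1,2])/K[1,1]*z,z],-1)
    return (p-d["tvec"].ravel())@R
E
python3 - <<'E'
from h import *
np.set_printoptions(suppress=True,precision=1)
S=cloud(np.load("scene.npz"));T=cloud(np.load("top.npz"))
def reg(P,u0,u1,v0,v1,z0,z1):
    p=P[v0:v1,u0:u1].reshape(-1,3); return p[(p[:,2]>z0)&(p[:,2]<z1)]
# wheel, top view: rim strip
for n,p in(("top",reg(T,254,290,150,272,60,275)),("scn",reg(S,358,412,148,256,20,275))):
    # robust plane containing z: direction in xy
    l=None;q=p
    for i in range(8):
        c=q.mean(0);_,_,V=np.linalg.svd(q-c,full_matrices=False);nn=V[2]*np.sign(V[2][1]);res=(p-c)@nn
        q=p[abs(res)<(40,30,25,20,18,16,15,14)[i]]
    print(n,len(p),len(q),c,nn,np.percentile((q-c)@nn,[2,25,50,75,98]),q.min(0),q.max(0))
    np.save(n+"_w.npy",q)
t=reg(T,254,290,150,272,245,280);print("rim top pts",t[::6])
for n,P,b in(("top",T,(325,372,180,232)),("scn",S,(285,325,195,272))):
    p=reg(P,*b,95,115);print(n,"box",len(p),p.min(0),p.max(0),np.median(p,0),cv2.minAreaRect(p[:,:2].astype(np.float32)))
    p=reg(P,*b,148,200);print(n,"tip",len(p),p.min(0),p.max(0),p.mean(0),cv2.minAreaRect(p[:,:2].astype(np.float32)))
p=reg(T,370,405,188,226,60,200);print("bottle",p.min(0),p.max(0))
p=reg(T,305,342,138,188,20,40);print("block",p.min(0),p.max(0))
E
```

```text
top 1737 1612 [533.3 119.4 204.9] [-0.2  1.  -0.1] [-11.5  -6.1   0.4   5.7  12.1] [430.3  91.6  60.1] [657.2 153.5 267.5]
scn 4086 3814 [565.9 126.6 169.2] [-0.2  1.  -0. ] [-10.8  -6.5  -0.5   6.   12.7] [435.1  93.9  36.8] [661.9 159.4 265.9]
rim top pts [[606.7 129.3 247.5]
 [600.7 145.9 249.4]
 [597.7 145.4 251.7]
 [595.9 143.1 250.8]
 [593.  144.8 252.6]
 [592.6 122.5 257.8]
 [591.6 125.1 253.3]
 [590.9 136.9 246. ]
 [586.  144.  253.7]
 [586.9 126.9 253.5]
 [582.3 138.5 259.6]
 [583.3 123.7 259. ]
 [581.2 136.8 255.9]
 [579.8 122.9 263.3]
 [578.3 136.2 258.7]
 [578.4 123.1 260.8]
 [577.  136.6 255.1]
 [576.5 123.1 259.4]
 [574.2 136.  257.5]
 [573.9 122.7 261. ]
 [572.4 136.1 255.9]
 [571.7 122.5 261.1]
 [569.4 135.4 258.9]
 [569.6 122.3 260.8]
 [565.7 136.4 264.1]
 [568.2 124.8 257.1]
 [564.1 136.6 262. ]
 [565.1 124.1 260.5]
 [561.3 136.  264.3]
 [564.6 124.9 254.3]
 [559.5 136.1 262.7]
 [562.  124.5 255.6]
 [557.5 136.  262. ]
 [559.  123.8 258.9]
 [554.7 135.4 264.6]
 [557.4 124.  256.7]
 [552.6 135.3 264.3]
 [555.1 123.8 256.8]
 [550.1 134.9 265.5]
 [553.4 123.9 255. ]
 [
[... 1414 characters left out ...]
48.937217712402344), (79.36550903320312, 61.642478942871094), 10.682581901550293)
top tip 73 [535.2 -67.3 149.5] [555.8 -41.5 173.8] [544.  -53.3 167.5] ((546.733154296875, -53.01306915283203), (19.360424041748047, 25.862220764160156), 11.534637451171875)
scn box 559 [530.7 -83.   95. ] [613.1 -11.6 115. ] [592.8 -47.6 106.1] ((570.196044921875, -46.61747741699219), (78.54299926757812, 61.9173583984375), 10.606149673461914)
scn tip 127 [542.2 -64.6 148. ] [558.8 -39.1 171. ] [551.5 -50.9 161.6] ((550.7615966796875, -51.06515884399414), (16.19348907470703, 25.508726119995117), 6.895939350128174)
bottle [ 542.1 -190.    60.5] [ 598.5 -132.   175.7]
block [640.8 -36.5  20.3] [759.   46.4  36.8]
```

```bash
cat >> h.py <<'E'
from scipy.spatial.transform import Rotation as Ro
yaw=0.186; ex=np.array([np.cos(yaw),np.sin(yaw),0]); ey=np.array([-np.sin(yaw),np.cos(yaw),0]); ez=np.array([0,0,1.])
axle=np.array([546.5,126,150.])
def ori(th,s=1):
    z=-(np.sin(th)*ex+np.cos(th)*ez); y=s*ey
    return Ro.from_matrix(np.c_[np.cross(y,z),y,z]).as_rotvec()
def rim(th,k=1.0,s=1,rad=87.,dth=0): # pinch pose at rim angle th, tool tilt k*th
    g=axle+(rad+18.7)*(np.sin(th)*ex+np.cos(th)*ez)
    t=k*th+dth
    return g-18.7*(np.sin(t)*ex+np.cos(t)*ez), ori(t,s)
E
python3 - <<'E'
from h import *
from plant import r,status
np.set_printoptions(suppress=True,precision=2)
w=np.load("scn_w.npy");q=w[:,:2];print("yaw fits",[cv2.fitLine(np.load(f).astype(np.float32)[:,:2],cv2.DIST_HUBER,0,.01,.01).ravel() for f in("scn_w.npy","top_w.npy")])
for s in(1,-1):
  for k in(1,.5,0):
    for th in(-1,-.8,-.4,0,.4,.8,1):
        p,o=rim(th,k,s); print(s,k,th,r.solve_ik(p,o))
  print("sw",r.solve_ik([500,-62,160],ori(0,s)))
E
```

```text
yaw fits [array([  0.98,   0.21, 554.65, 123.33], dtype=float32), array([  0.99,   0.17, 539.25, 119.08], dtype=float32)]
1 1 -1 None
1 1 -0.8 None
1 1 -0.4 [-0.89 -0.02  0.5   2.16  0.15  0.62  1.26]
1 1 0 [-0.52  0.3   0.26  1.69 -0.08  1.17  1.52]
1 1 0.4 [-0.37  0.65  0.15  1.21 -0.11  1.69  1.54]
1 1 0.8 None
1 1 1 None
1 0.5 -1 [-0.98 -0.11  0.49  2.39  0.5   0.41  0.87]
1 0.5 -0.8 [-0.91 -0.06  0.49  2.26  0.23  0.56  1.17]
1 0.5 -0.4 [-0.71  0.1   0.39  1.98 -0.02  0.87  1.44]
1 0.5 0 [-0.52  0.3   0.26  1.69 -0.08  1.17  1.52]
1 0.5 0.4 [-0.41  0.51  0.18  1.4  -0.1   1.44  1.54]
1 0.5 0.8 [-0.35  0.73  0.14  1.12 -0.11  1.7   1.54]
1 0.5 1 [-0.33  0.84  0.12  0.98 -0.11  1.83  1.53]
1 0 -1 [-0.6   0.19  0.29  1.96 -0.06  1.    1.48]
1 0 -0.8 [-0.59  0.19  0.29  1.91 -0.06  1.05  1.49]
1 0 -0.4 [-0.56  0.23  0.28  1.8  -0.07  1.12  1.5 ]
1 0 0 [-0.52  0.3   0.26  1.69 -0.08  1.17  1.52]
1 0 0.4 [-0.48  0.37  0.23  1.6  -0.09  1.18  1.53]
1 0 0.8 [-0.44  0.45  0.2   1.54 -0.09  1.16  1.53]
1 0 1 [-0.43  0.48  0.18  1.53 -0.09  1.14  1.54]
sw [-0.47  0.3   0.63  1.95 -0.21  0.
[... 318 characters left out ...]
  0.56 -1.96]
-1 0.5 -0.4 [-1.    0.11  0.72  1.99 -0.06  0.87 -1.64]
-1 0.5 0 [-0.88  0.35  0.76  1.72 -0.26  1.18 -1.44]
-1 0.5 0.4 [-0.75  0.58  0.76  1.43 -0.36  1.48 -1.35]
-1 0.5 0.8 [-0.64  0.82  0.78  1.15 -0.45  1.76 -1.31]
-1 0.5 1 [-0.59  0.93  0.79  1.01 -0.49  1.89 -1.31]
-1 0 -1 [-0.99  0.22  0.78  1.99 -0.18  1.01 -1.51]
-1 0 -0.8 [-0.98  0.23  0.78  1.93 -0.18  1.05 -1.51]
-1 0 -0.4 [-0.94  0.27  0.77  1.82 -0.21  1.13 -1.48]
-1 0 0 [-0.88  0.35  0.76  1.72 -0.26  1.18 -1.44]
-1 0 0.4 [-0.82  0.43  0.74  1.63 -0.31  1.2  -1.4 ]
-1 0 0.8 [-0.78  0.51  0.73  1.57 -0.36  1.2  -1.36]
-1 0 1 [-0.76  0.55  0.73  1.56 -0.39  1.18 -1.34]
sw [-0.74  0.39  1.02  1.96 -0.4   1.   -0.91]
```

```bash
python3 - <<'E'
from h import *
from plant import r,hand,imaging,status
np.set_printoptions(suppress=True,precision=2)
piv=np.array([569,-48.,0]); o=ori(0)
P=lambda a,z: piv+a*ex+[0,0,z]
p0=np.array(status.current_ee_pos())
hand.grip(0,30)
r.move_linear([p0[0],p0[1],430],max_speed=300)
r.movep(P(-70,400),o); print(status.current_t())
r.move_linear(P(-64,200),max_speed=250)
r.move_linear(P(-64,157),max_speed=100)
print(status.current_t(),status.current_ee_pos(),status.current_contact_force())
for a,st in((-20,14),(0,14),(16,14)):
    hit=r.move_linear(P(a,157),max_speed=35,stop_force=st)
    p=np.array(status.current_ee_pos());print(a,hit,(p-piv)@ex,p,status.current_contact_force(),status.current_t())
    if hit: break
E
```

```text
4.3333
5.8667 [506.45 -60.04 157.53] [0.22 0.46 0.39]
-20 False -20.195630744549703 [549.16 -51.76 157.02] [ 0.09  0.82 -0.04] 7.275
0 False -0.1794155570283488 [568.85 -48.15 156.89] [0.38 0.16 0.23] 8.0
16 False 15.92922307932241 [584.67 -45.16 156.87] [-0.35  0.28  0.41] 8.6083
```

```bash
python3 - <<'E'
from h import *
from plant import imaging
d=imaging.camera("scene")["frame"];t=imaging.camera("top")["frame"]
c=np.hstack([cv2.resize(d[140:280,230:370],(400,400)),cv2.resize(t[150:250,300:400],(400,400))])
cv2.imwrite("pics/sw2.png",c[:,:,::-1])
E
```

```text
(no output)
```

View pics/sw2.png

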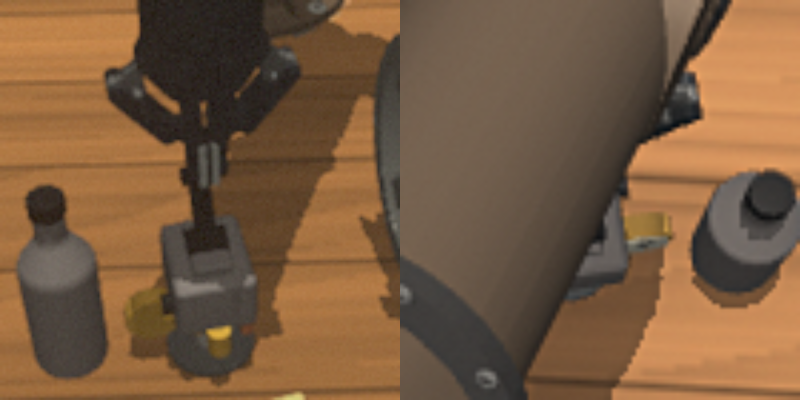

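The finger pads are at about (208,165) in the left crop, and the dark stem rises from its slot at (205,240). It isn't clear whether the bar moved, so I'll check with depth.

```bash
python3 - <<'E'
from h import *
from plant import imaging,status
d=imaging.camera("scene");C=cloud(d);piv=np.array([569,-48.,0])
print(status.current_gripper_width(),status.current_ee_pos())
for v in range(182,228,3):
    print(v,[("%d/%d/%d"%((p-piv)@ex,(p-piv)@ey,p[2]),tuple(int(x) for x in d["frame"][v,u])) for u in(297,299,301,303,305,308) for p in [C[v,u]]])
E
```

```text
0.017684517670789948 [584.52672812 -45.1525076  156.98295952]
182 [('32/-10/258', (42, 31, 26)), ('33/-6/258', (43, 35, 35)), ('-292/50/1', (101, 73, 45)), ('13/4/241', (39, 38, 29)), ('27/5/251', (43, 38, 33)), ('28/10/251', (43, 35, 33))]
185 [('29/-9/249', (43, 36, 31)), ('29/-6/248', (47, 36, 34)), ('27/-2/246', (44, 34, 32)), ('17/3/237', (39, 25, 30)), ('27/5/245', (41, 32, 31)), ('26/11/242', (47, 41, 36))]
188 [('27/-9/240', (44, 38, 33)), ('29/-6/241', (45, 40, 28)), ('27/-2/239', (48, 44, 38)), ('19/2/231', (44, 28, 21)), ('28/4/238', (46, 41, 38)), ('28/10/237', (47, 39, 35))]
191 [('25/-9/232', (45, 35, 30)), ('27/-6/233', (65, 60, 56)), ('24/-2/229', (87, 84, 74)), ('26/1/230', (54, 47, 41)), ('25/5/228', (103, 99, 92)), ('22/11/225', (38, 31, 26))]
194 [('22/-9/222', (38, 30, 22)), ('21/-5/220', (64, 60, 54)), ('27/-2/224', (89, 85, 77)), ('28/0/225', (47, 38, 35)), ('26/4/222', (93, 94, 84)), ('24/11/219', (38, 30, 29))]
197 [('24/-10/216', (39, 33, 31)), ('23/-6/214', (67, 63, 56)), ('27/-3/217', (89, 85, 77)), ('27/0/216', (50, 41, 37)), ('27/4/215', (95, 92, 85)), (
[... 1106 characters left out ...]

218 [('-22/-5/116', (67, 62, 56)), ('-4/-4/133', (42, 31, 29)), ('-2/0/134', (45, 39, 31)), ('-1/3/134', (37, 30, 18)), ('-2/8/132', (50, 47, 39)), ('-28/19/105', (76, 69, 64))]
221 [('-3/-8/126', (43, 39, 32)), ('1/-5/129', (43, 37, 33)), ('0/0/127', (45, 33, 26)), ('1/3/128', (46, 38, 34)), ('0/7/126', (43, 35, 27)), ('2/13/126', (42, 36, 30))]
224 [('6/-10/127', (48, 40, 32)), ('7/-6/127', (43, 33, 30)), ('8/-2/127', (48, 38, 30)), ('6/2/124', (45, 35, 26)), ('8/6/125', (45, 35, 32)), ('7/12/123', (39, 24, 16))]
227 [('8/-11/120', (40, 33, 22)), ('11/-7/122', (36, 24, 19)), ('9/-3/119', (44, 35, 29)), ('11/0/120', (54, 47, 43)), ('549/-87/663', (63, 53, 48)), ('10/11/117', (72, 64, 60))]
```

```bash
python3 - <<'E'
from h import *
from plant import imaging,status,r
print(Ro.from_rotvec(status.current_orientation()).as_matrix().round(3), status.current_q())
C=cloud(np.load("scene.npz"))
# start: TCP 206,590,196
p=C.reshape(-1,3); m=(np.hypot(p[:,0]-206,p[:,1]-590)<75)&(p[:,2]>120)
print("start fingers z pct",np.percentile(p[m][:,2],[0,1,2,5,10]).round(0))
z=p[m];z=z[np.argsort(z[:,2])][:25];print(z.round(0).tolist())
d=imaging.camera("wrist");np.savez("w.npz",**d);R=cv2.Rodrigues(d["rvec"])[0];print("wristcam",(-R.T@d["tvec"]).round(0),d["K"].round(0).tolist())
cv2.imwrite("pics/w3.png",d["frame"][:,:,::-1])
E
```

```text
[[-0.983 -0.185 -0.   ]
 [-0.185  0.983  0.   ]
 [ 0.     0.    -1.   ]] [-0.55777718  0.49014704  0.794876    1.76541014 -0.39677018  1.0541571
  2.13527109]
start fingers z pct [120. 126. 132. 148. 178.]
[[223.0, 608.0, 120.0], [240.0, 614.0, 120.0], [252.0, 623.0, 120.0], [213.0, 610.0, 120.0], [201.0, 615.0, 121.0], [247.0, 620.0, 121.0], [247.0, 622.0, 121.0], [225.0, 610.0, 121.0], [226.0, 612.0, 121.0], [220.0, 609.0, 122.0], [243.0, 615.0, 122.0], [249.0, 624.0, 122.0], [250.0, 650.0, 122.0], [250.0, 638.0, 122.0], [244.0, 618.0, 122.0], [232.0, 612.0, 122.0], [255.0, 638.0, 122.0], [250.0, 626.0, 122.0], [238.0, 611.0, 122.0], [233.0, 614.0, 122.0], [250.0, 632.0, 122.0], [252.0, 642.0, 123.0], [252.0, 628.0, 123.0], [240.0, 613.0, 123.0], [240.0, 616.0, 123.0]]
wristcam [514. -58. 336.] [[310.0, 0.0, 318.0], [0.0, 310.0, 204.0], [0.0, 0.0, 1.0]]
```

View pics/w3.png

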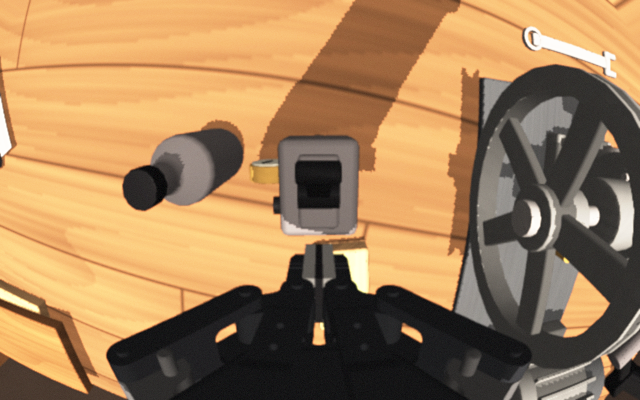

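The wrist view shows the toggle bar at (318,170), still on the AUTO side. The closed fingertips at (318,247) passed over it, so they end higher than the reported TCP. I'll measure that from the wrist depth.

```bash
cat >> h.py <<'E'
def wcloud(d):
    R=cv2.Rodrigues(d["rvec"])[0]; z=d["range_z"]; v,u=np.mgrid[:400,:640]; K=d["K"]
    x=(u-K[0,2])/K[0,0]; y=(v-K[1,2])/K[1,1]; t=np.hypot(x,y)+1e-9
    p=np.stack([x/t*np.tan(t)*z,y/t*np.tan(t)*z,z],-1); return (p-d["tvec"].ravel())@R
E
python3 - <<'E'
from h import *
d=np.load("w.npz");W=wcloud(d);piv=np.array([569,-48.,0])
for u,vs in((312,range(236,300,6)),(325,range(236,300,6)),(318,range(150,236,8))):
    for v in vs:
        p=W[v,u];print(u,v,"%d %d %d"%((p-piv)@ex,(p-piv)@ey,p[2]),end=" | ")
    print()
E
```

```text
312 236 80 -7 1 | 312 242 87 -7 1 | 312 248 4 -2 201 | 312 254 4 -2 208 | 312 260 4 -2 215 | 312 266 4 -2 220 | 312 272 4 -2 225 | 312 278 4 -2 231 | 312 284 3 -2 236 | 312 290 3 -2 241 | 312 296 4 -1 243 | 
325 236 80 7 0 | 325 242 88 7 0 | 325 248 4 3 202 | 325 254 4 3 208 | 325 260 4 3 214 | 325 266 4 2 221 | 325 272 4 2 226 | 325 278 4 2 230 | 325 284 3 2 237 | 325 290 3 2 241 | 325 296 4 2 242 | 
318 150 -31 0 107 | 318 158 -26 0 117 | 318 166 -29 0 168 | 318 174 -24 0 170 | 318 182 -19 0 168 | 318 190 -9 0 145 | 318 198 0 0 129 | 318 206 6 0 126 | 318 214 15 0 117 | 318 222 21 0 117 | 318 230 31 0 107 |
```

Both cameras put the real finger end 41 mm behind the reported TCP. I'll correct for that and redo the push.

```bash
cat >> h.py <<'E'
OFF=41.; GL=18.7+OFF
def rim(th,k=0.55,s=1,rg=105.,out=0.):
    g=axle+rg*(np.sin(th)*ex+np.cos(th)*ez); t=k*th
    n=np.sin(t)*ex+np.cos(t)*ez
    return g+(out-GL)*n, ori(t,s)
E
python3 - <<'E'
from h import *
from plant import r,hand,imaging,status
np.set_printoptions(suppress=True,precision=2)
piv=np.array([569,-48.,0]); P=lambda a,z: piv+a*ex+[0,0,z-OFF]
r.move_linear(P(-64,200),max_speed=200)
print("desc",r.move_linear(P(-64,157),max_speed=80,stop_force=10))
for a in(-45,-35,-25,-15,-8,0,6,14):
    hit=r.move_linear(P(a,157),max_speed=35,stop_force=15)
    p=np.array(status.current_ee_pos());print(a,hit,(p-piv)@ex,status.current_contact_force(),status.current_t())
    if hit: break
d=imaging.camera("scene");C=cloud(d).reshape(-1,3);q=C-piv
m=(abs(q@ey)<14)&(C[:,2]>150)&(C[:,2]<176)&(q@ex>-60)&(q@ex<70);print("pts",np.percentile((q@ex)[m],[2,50,98]),C[m][:,2].max())
for t in(-.9,-.8,0,.8,.9,1):
  for k in (.4,.55): print(t,k,r.solve_ik(*rim(t,k)))
print(r.solve_ik(*rim(-.9,out=70)))
E
```

```text
desc False
-45 False -45.173479819092776 [-0.57 -0.28 -0.54] 10.7333
-35 False -36.002789130287155 [-4.87 -0.78  3.29] 11.1667
-25 False -25.081030245266888 [-3.26 -0.42  1.89] 11.6
-15 False -14.559247379083772 [-0.33 -0.37  0.85] 12.0333
-8 False -8.112407025109603 [-3.1  -0.11 -0.22] 12.3833
0 False -0.7255329345444413 [-5.1  -0.41  0.3 ] 12.7583
6 False 3.016239744924757 [-11.82  -1.34   4.08] 13.0833
14 True 2.1608462085881976 [-4.17  0.2   8.25] 13.2917
pts [ 8.3  22.6  31.46] 175.97413641085805
-0.9 0.4 [-1.24  0.06  0.92  2.3   0.02  0.45  1.41]
-0.9 0.55 [-0.99  0.01  0.58  2.39  0.37  0.28  1.02]
-0.8 0.4 [-1.22  0.08  0.92  2.24 -0.05  0.53  1.48]
-0.8 0.55 [-1.2   0.01  0.84  2.33  0.19  0.37  1.22]
0 0.4 [-0.93  0.41  0.85  1.78 -0.34  1.11  1.79]
0 0.55 [-0.93  0.41  0.85  1.78 -0.34  1.11  1.79]
0.8 0.4 [-0.68  0.76  0.74  1.33 -0.43  1.55  1.83]
0.8 0.55 [-0.63  0.83  0.72  1.22 -0.42  1.7   1.83]
0.9 0.4 [-0.65  0.8   0.73  1.28 -0.43  1.6   1.83]
0.9 0.55 [-0.6   0.88  0.71  1.15 -0.43  1.77  1.82]
1 0.4 [-0.63  0.84  0.72  1.23 -0.44  1.65  1.83]
1 0.55 [-0.58  0.93  0.7   1.09 -0.44  1.83  1.81]
[-0.52 -0.13  0.06  2.32  0.29  0.49  1.07]
```

```bash
python3 - <<'E'
from h import *
from plant import r,hand,imaging,status
np.set_printoptions(suppress=True,precision=2)
piv=np.array([569,-48.,0]); P=lambda a,z: piv+a*ex+[0,0,z-OFF]
r.move_linear(P(-30,157),max_speed=150)
r.move_linear(P(-40,330),max_speed=250)
W=wcloud(imaging.camera("wrist")).reshape(-1,3);q=W-piv
m=(abs(q@ey)<9)&(W[:,2]>155)&(W[:,2]<177)&(abs(q@ex)<60);print("bar",m.sum(),np.percentile((q@ex)[m],[2,50,98]),W[m][:,2].max())
hand.grip(60)
p,o=rim(-.3,k=0,out=110); r.movep(p,o)
print(status.current_t(),status.current_ee_pos(),status.current_contact_force())
d=imaging.camera("wrist");W=wcloud(d).reshape(-1,3);q=W-axle
e=q@ex
for a in range(-80,81,20):
    m=(abs(e-a)<10)&(W[:,2]>axle[2]+np.sqrt(115**2-a*a)-9)&(W[:,2]<275)&(abs(q@ey)<35)
    if m.sum()>5: print(a,m.sum(),"y lo/hi",np.percentile((q@ey)[m],[3,97]),"rad",np.percentile(np.hypot(e,q[:,2])[m],[50,97]))
cv2.imwrite("pics/w4.png",d["frame"][:,:,::-1])
E
```

```text
bar 97 [13.44 15.9  17.49] 166.18895757971788
15.9333 [515.98 120.02 300.68] [-0.45 -0.82  1.  ]
-80 626 y lo/hi [-12.12  10.62] rad [115.73 117.28]
-60 751 y lo/hi [-11.62  11.15] rad [115.23 117.24]
-40 799 y lo/hi [-11.51  11.54] rad [114.74 117.08]
-20 722 y lo/hi [-11.44  11.56] rad [114.68 116.79]
0 622 y lo/hi [-11.68  11.9 ] rad [114.48 116.18]
20 474 y lo/hi [-11.16  11.76] rad [114.13 115.65]
40 315 y lo/hi [-11.02  11.34] rad [113.83 115.42]
60 176 y lo/hi [-10.92  11.87] rad [113.55 115.02]
80 71 y lo/hi [-10.91  12.06] rad [113.5  114.66]
```

View pics/w4.png

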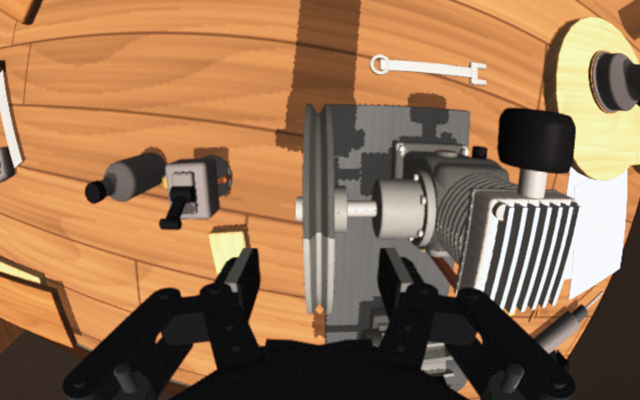

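The wheel is centred in the view at (315,210), and the fingers straddle its plane. The toggle bar at (172,222) now leans away from the robot. I'll check its angle, then plan the wheel strokes.

```bash
sed -i 's/^axle=.*/axle=np.array([545.2,125.8,150.])/' h.py; python3 - <<'E'
from h import *
from plant import imaging,status
np.set_printoptions(suppress=True,precision=1)
piv=np.array([569,-48.,0])
S0=np.load("scene.npz");W0=np.load("w.npz")
for n,C in(("scene0",cloud(S0)),("wrist0",wcloud(W0)),("scene",cloud(imaging.camera("scene"))),("top",cloud(imaging.camera("top"))),("wrist",wcloud(imaging.camera("wrist")))):
    p=C.reshape(-1,3);q=p-piv;m=(abs(q@ey)<18)&(p[:,2]>132)&(p[:,2]<180)&(abs(q@ex)<50)
    if n=="wrist0": m&=(q@ex<0)
    e=(q@ex)[m];z=p[m][:,2]
    if m.sum()<5: print(n,m.sum());continue
    b=z>148
    print(n,m.sum(),"bar ex",np.percentile(e[b],[2,50,98]),"y",np.percentile((q@ey)[m][b],[2,98]),"z",np.percentile(z[b],[2,98]),"angle",np.percentile(np.arctan2(e[b],z[b]-119),[5,50,95]),"stem",np.c_[e,z][~b].mean(0) if (~b).any() else 0)
E
```

```text
scene0 189 bar ex [-25.9 -17.3 -11. ] y [-11.5  12.4] z [148.5 170.3] angle [-0.5 -0.4 -0.3] stem [ -6.6 140.5]
wrist0 1407 bar ex [-31.7 -25.5 -12.4] y [-12.1  12.1] z [150.5 171.4] angle [-0.6 -0.5 -0.4] stem [ -7.2 140.9]
scene 117 bar ex [20.6 28.8 31.9] y [-11.5  13.2] z [150.8 170.5] angle [0.4 0.5 0.6] stem [ 16.2 139.9]
top 128 bar ex [ 8.  17.8 27.6] y [-11.8  11.4] z [148.7 172.7] angle [0.3 0.4 0.5] stem [  3.6 139.1]
wrist 530 bar ex [10.4 19.1 29.4] y [-11.8  13.7] z [148.5 171.2] angle [0.3 0.4 0.5] stem [  6.1 139.8]
```

Mirror symmetry of the bar (-31.7 before, +31.9 now) and the force rise at the end both say the toggle is at its OFF stop. Now the wheel, first stroke.

```bash
cat > stroke.py <<'E'
from h import *
from plant import r,hand,imaging,status
def stroke(a0=-.9,rel=0.0,end=1.1,step=.06,v=32,fg=60):
    hand.grip(60)
    r.movep(*rim(a0,out=75))
    print("in",r.move_linear(*rim(a0),max_speed=120,stop_force=15),status.current_t())
    hand.grip(0,fg); print("w",status.current_gripper_width(),np.round(status.current_contact_force(),1))
    th=a0;log=[];base=None;peak=0;top=None;res="end"
    while th<end-1e-6:
        th+=step
        r.move_linear(*rim(th),max_speed=v)
        F=np.mean([status.current_contact_force() for _ in range(3)],0)
        t=np.cos(th)*ex-np.sin(th)*ez; n=np.sin(th)*ex+np.cos(th)*ez
        ft=-F@t; log.append((round(th,2),round(ft,1),round(F@n,1),round(float(F@ey),1)))
        if len(log)==4: base=np.median([l[1] for l in log[1:]])
        if base is None: continue
        peak=max(peak,ft)
        comp=max(l[1] for l in log[-3:])>base+1.5
        if np.linalg.norm(F)>60: res="force";break
        if top is None and peak>base+4 and ft<base+0.3: top=th
        if top is not None and th>=top+.1: res="top";break
        if th>=rel and peak<base+2 and not comp: res="free";break
    print(res,"base",base,"peak",peak,"top",top,"t",status.current_t());print(log)
    return res,th
E
python3 - <<'E'
from stroke import *
res,th=stroke()
if res=="free":
    hand.grip(60); 
    p,o=rim(th,out=75); r.move_linear(p,o,max_speed=200); print("released",status.current_t())
E
```

```text
in False 17.8667
w 23.515121444974383 [-3.9 -5.   5.2]
end base 2.3 peak 19.51034518188835 top None t 28.0667
[(-0.84, np.float64(0.6), np.float64(4.9), -3.7), (-0.78, np.float64(0.8), np.float64(3.7), -2.7), (-0.72, np.float64(2.3), np.float64(4.7), -3.7), (-0.66, np.float64(3.5), np.float64(5.8), -4.2), (-0.6, np.float64(3.2), np.float64(5.9), -3.5), (-0.54, np.float64(3.2), np.float64(6.9), -3.1), (-0.48, np.float64(4.6), np.float64(6.8), -2.9), (-0.42, np.float64(2.9), np.float64(5.6), -3.6), (-0.36, np.float64(3.5), np.float64(5.7), -1.9), (-0.3, np.float64(3.3), np.float64(4.9), -3.2), (-0.24, np.float64(3.6), np.float64(6.2), -2.2), (-0.18, np.float64(4.5), np.float64(2.5), -1.8), (-0.12, np.float64(4.6), np.float64(4.5), -1.2), (-0.06, np.float64(2.8), np.float64(4.0), -2.2), (0.0, np.float64(4.1), np.float64(3.9), -1.1), (0.06, np.float64(4.2), np.float64(2.9), -1.3), (0.12, np.float64(3.9), np.float64(2.3), -2.1), (0.18, np.float64(4.4), np.float64(2.4), -1.8), (0.24, np.float64(4.1), np.float64(1.2), -1.0), (0.3, np.float64(4.4), np.float64(0.8), -2.0), (0.36, np.float64(3.3), np.float64(-1.0), -1.0), (0.42, np.float64(3.7), np.float64(-0.4), -2.2), (0.48, np.float64(3.8), np.float64(-1.9), -2.1), (0.54, np.float64(2.6), np.float64(-2.0), -1.5), (0.6, np.float64(3.0), np.float64(-3.6), -1.5), (0.66, np.float64(2.6), np.float64(-5.1), -1.3), (0.72, np.float64(7.1), np.float64(-4.1), -2.4), (0.78, np.float64(9.2), np.float64(-4.5), -1.5), (0.84, np.float64(10.6), np.float64(-4.4), -2.3), (0.9, np.float64(12.6), np.float64(-4.9), -1.6), (0.96, np.float64(11.7), np.float64(-6.0), -0.2), (1.02, np.float64(15.9), np.float64(-6.6), -1.3), (1.08, np.float64(18.9), np.float64(-7.9), 0.1), (1.14, np.float64(19.5), np.float64(-8.2), -0.8)]
```

Compression began at about th=0.68, and I'm still holding the wheel at 1.14. The top should be near 1.53, so I'll check whether I can carry straight on without regrasping.

```bash
cat >> h.py <<'E'
def rim2(th,t,rg=105.,out=0.):
    g=axle+rg*(np.sin(th)*ex+np.cos(th)*ez); n=np.sin(t)*ex+np.cos(t)*ez
    return g+(out-GL)*n, ori(t)
E
python3 - <<'E'
from h import *
from plant import r,status
np.set_printoptions(suppress=True,precision=2)
print(np.array(status.current_q()),status.current_contact_force(),status.current_gripper_width(),status.current_t())
for th in(1.3,1.5,1.65,1.8):
    for t in(.63,.63+.3*(th-1.14),.55*th): print(th,round(t,2),r.solve_ik(*rim2(th,t)))
    print("out",r.solve_ik(*rim2(th,.63+.3*(th-1.14),out=80)))
E
```

```text
[-0.46  0.96  0.45  0.99 -0.31  1.9   1.69] [-15.15  -3.62  14.32] 23.45340041963872 28.0667
1.3 0.63 [-0.45  0.98  0.45  0.97 -0.32  1.88  1.69]
1.3 0.68 [-0.44  1.02  0.44  0.92 -0.32  1.94  1.69]
1.3 0.72 [-0.43  1.04  0.43  0.88 -0.31  1.99  1.68]
out None
1.5 0.63 [-0.45  1.01  0.45  0.98 -0.32  1.86  1.69]
1.5 0.74 [-0.41  1.08  0.4   0.86 -0.3   2.    1.66]
1.5 0.83 None
out None
1.65 0.63 [-0.45  1.02  0.44  0.99 -0.32  1.83  1.69]
1.65 0.78 None
1.65 0.91 None
out None
1.8 0.63 [-0.45  1.03  0.44  1.01 -0.33  1.8   1.7 ]
1.8 0.83 None
1.8 0.99 None
out None
```

```bash
python3 - <<'E'
from h import *
from plant import r,status
th=1.14;log=[];top=None
while th<1.71:
    th+=.04; r.move_linear(*rim2(th,.627+.14*(th-1.14)),max_speed=30)
    F=np.mean([status.current_contact_force() for _ in range(3)],0)
    t=np.cos(th)*ex-np.sin(th)*ez; ft=-F@t; log.append((round(th,2),round(float(ft),1),round(float(np.linalg.norm(F)),1)))
    if top is None and ft<3.2: top=th
    if top and (th>=top+.07): break
    if log[-1][2]>45: break
print(top,log,status.current_t(),status.current_gripper_width())
E
```

```text
1.6600000000000004 [(1.18, 18.9, 20.3), (1.22, 19.3, 20.2), (1.26, 18.6, 19.4), (1.3, 17.5, 18.0), (1.34, 15.1, 15.4), (1.38, 15.4, 15.9), (1.42, 14.3, 14.5), (1.46, 13.7, 13.9), (1.5, 11.6, 11.7), (1.54, 10.6, 10.6), (1.58, 7.9, 8.1), (1.62, 3.7, 3.8), (1.66, -6.4, 8.0), (1.7, -1.0, 5.4), (1.74, 2.9, 5.8)] 32.3167 23.56228852454626
```

The resistance let go at about 1.64 with a nudge of -6 N. The wheel is now about 0.1 rad past that and free. Releasing and backing off.

```bash
python3 - <<'E'
from h import *
from plant import r,hand,status,imaging
np.set_printoptions(suppress=True,precision=1)
r.pause(.3);hand.grip(52)
F0=np.array(status.current_contact_force());p=np.array(status.current_ee_pos())
for d in(np.array([25,4.7,25]),np.array([20,3.8,90]),np.array([-20,-3.8,220])):
    try: p2=p+d; h=r.move_linear(p2,max_speed=100,stop_force=12)
    except r.Unreachable: p2=p+[0,0,d[2]]; h=r.move_linear(p2,max_speed=100,stop_force=12); print("alt")
    p=np.array(status.current_ee_pos()); print(h,p,status.current_contact_force())
    if h: break
print(F0,status.current_t())
d=imaging.camera("scene");cv2.imwrite("pics/end.png",d["frame"][:,:,::-1])
E
```

```text
alt
False [609.1 137.8 113.2] [ 0.9  0.4 -1.1]Traceback (most recent call last):
  File "<stdin>", line 7, in <module>
plant.Unreachable: the arm cannot follow that straight line within its joint ranges

During handling of the above exception, another exception occurred:

Traceback (most recent call last):
plant.Unreachable: the arm cannot follow that straight line within its joint ranges
```

```bash
python3 - <<'E'
from h import *
from plant import r,hand,status,imaging
np.set_printoptions(suppress=True,precision=1)
for a in((1.3,.64,114),(1.0,.55,120),(.7,.38,135),(.45,.2,190),(.3,.1,250)):
    h=r.move_linear(*rim2(*a),max_speed=100,stop_force=10)
    print(a,h,np.array(status.current_ee_pos()),status.current_contact_force(),status.current_t())
    if h: break
d=imaging.camera("scene");cv2.imwrite("pics/end.png",d["frame"][:,:,::-1])
E
```

```text
(1.3, 0.64, 114) False [618.2 139.7 133.4] [-0.5  0.5 -0.7] 33.7833
(1.0, 0.55, 120) False [613.4 138.9 163.5] [ 0.3  0.5 -1.1] 34.25
(0.7, 0.38, 135) False [608.4 138.1 196.9] [ 0.6  0.5 -0.9] 34.7417
(0.45, 0.2, 190) False [614.4 139.  261.4] [ 0.5 -0.7 -0.5] 35.5417
(0.3, 0.1, 250) False [611.6 138.5 329. ] [ 0.3 -0.5  0.1] 36.3583
```

View pics/end.png

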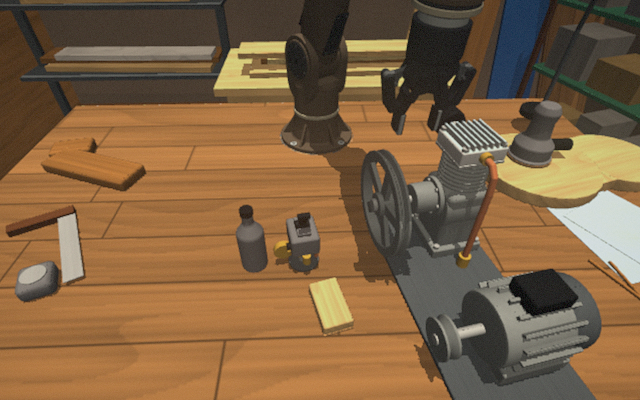

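The scene shows the gripper clear of everything. The toggle at (303,220) leans to OFF, and the bottle (252,240) and block (331,305) haven't moved. Handing in.

```bash
python3 -c "
from plant import job
print(job.hand_in())"
```

```text
the job is handed in; nothing more can be done
None
```

I pushed the toggle over to its OFF stop, then turned the flywheel over compression and left it about 0.1 rad past the top. The hand is clear, the oil bottle and sanding block were seen unmoved, the arm never worked near the spanner, and I handed the job in at about 36 s; no verdict came back.

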